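Open the stationery box for the spare torch batteries

ROBOT

A 6-joint arm with a two-finger parallel gripper is mounted at the origin on the work surface. World frame = base frame: x ahead of the robot, y to its left, z up, the work surface at z = 0. Lengths are in mm, angles in rad, forces in N, time in s.
With the tool pointing down it reaches from about 350 to 975 mm from the base axis. Payload 7.1 kg.
Tool frame: the origin (TCP) lies at the very end of the fingers, on their centre line; the grasp point (between the pads) lies 19 mm behind it (ctrl.grip_point_offset is the distance from the TCP to the grasp point, in mm); z points along the fingers, y is the direction in which the jaws open and shut (so a half turn about z gives the same grasp; the last joint's range is limited). The gripper opens to 88 mm and grips with 3 to 60 N. Pads are 20 mm wide; open, the fingers measure 115 mm over their backs; the gripper's body (75 mm by 178 mm) begins 61 mm behind the grasp point.
Start: joints at [-1.243, 0.423, 1.63, -0, 1.089, -0.019], TCP at [212.448, -587.767, 222.675] pointing down, gripper open.
Joint ranges: [-3, 3], [-0.9, 2.11], [0.09, 2.58], [-1.31, 4.45], [0.11, 2.69], [-2.54, 2.54]. Speed limits (rad/s): [2.39, 2.39, 3.01, 3.14, 3.14, 3.14].

INTERFACE

Orientations are given as a rotation vector (axis times angle).
In Python, from workcell import ctrl gives the robot as it stands.
- The arm moves only by the tool move_arm, never from a script. Its argument "increments" is one flat list of numbers, 5 for each row, row after row: the closure in counts, from 0 (fully open) to 255 (shut), then the shift along the tool's x, y, z in mm, then the turn about the tool's z in degrees. In form: [grip, dx, dy, dz, yaw, grip, dx, dy, dz, yaw, ...]. A call has 1 to 12 rows; each row is the pose to reach, as a shift and turn from the pose measured when the call began, along the tool's axes at that moment; what a row does not reach only later rows make up. A row lasts 1/8 s, in which the tool goes at most 62.5 mm and 10.7 degrees, less where a joint would pass 70% of its speed; a pose out of reach is approached as far as the arm can. A call with a gripper value outside its range is refused whole. The fingers move at their own pace and stop on an object; the grip force is fixed at half the most. Time passes only in rows, so rows that repeat a pose let the fingers close. It gives the time, the measured TCP pose, the force and the opening at its end, in the units of the state.
- ctrl.get_obs(): the state, without advancing time (a new reading comes with each control period).
- ctrl.get_image(name): name is "scene" or "top" or "wrist"; returns a dict with "frame" (400x640x3 uint8, red, green, blue), "vertical_fov" (degrees; the focal length in pixels is half the picture's height over the tangent of half this angle, whatever the lens; pixels are square), "cx", "cy" (the principal point, pixels), "pose" (4x4, takes a point from camera to world coordinates); the wrist camera has in their place "mount" (4x4, takes a point from camera to tool coordinates, whose origin is the TCP and whose axes are the flange's). Camera axes: x right, y down, z forward; pixel columns grow to the right and rows downward; lengths in mm; the calibration is good to about 2 mm. A picture is of the moment at which its call begins: read the wrist's pose just before it. There is no depth.
- ctrl.close_job(): hands the job in, once; it reports no verdict.
The state is a dict: "t": time; "qpos": joint angles; "qvel": joint speeds; "joint_torque": joint torques, N m; "ee_pos": TCP position; "orientation": TCP orientation; "ft_force": force on the tool from outside, world axes, zero at the start; "moment": the same for the moment, N m; "width": finger opening in mm.
Only numpy, scipy, OpenCV 4.12 (cv2) and the standard library are available. Lean on these libraries where they do the work, as an engineer would, in place of code of your own. Each camera call takes 0.05 s, during which the arm holds its last target.

TASK

The torch needs its spare batteries: press the steel release key of the wooden stationery box so that its sprung lid pops up, then take the lid over with the hand and lead it steadily up until it stands fully open, without letting it swing or bang. Then slide the flat inner cover all the way home over the other compartment, so that the batteries lie open, and let go of everything. Leave the things around the box where they are.

Things in the scene. Friction and masses are not known exactly. Their poses are not given: they have to be found in the camera images.
- box: Dark wooden stationery box fixed to the desk, outer 160 (x) by 240 (y) by 85 mm tall, walls 8 mm; origin at the centre of its underside on the desk, z up, its front (a 76 mm wide, 76 mm tall ledge that sticks out 66 mm and carries the release key) towards its -x. Inside are two compartments side by side, one at -y (two batteries lie in it) and one at +y. The desk is at height 0.
- key (a joint): Travel of the release key, straight down, m: 0 up, 0.008 fully down. Sprung: 1.5 N to start, 5 N fully down, springs back by itself. The lid is let go at about 0.005; the key draws back a small steel catch that stands between it and the lid.
- key_top (a point): Centre of the top face of the steel release key, a plain block 28 mm (box x) by 44 mm (box y), standing 18 mm proud of the ledge; at box x -126 mm, y 0, z 94 mm when up.
- lid (a joint): Opening angle of the lid, rad: 0 shut and latched, 1.75 fully open at its stop (leaning 10 degrees back past upright, about 1.57). Once released its spring pops it up in under a second to somewhere between about 0.55 and 1.15; from there spring and weight balance, a slightly stiff hinge lets it stay where it is put, and a light push (under 1 N at the edge) raises it.
- lid_edge (a point): Middle of the lid's front lower edge (the edge away from the hinge), on the lid's underside, 164 mm from the hinge axis. The lid is a dark wooden plate 164 by 240 by 10 mm, 0.3 kg, with a small steel tongue 8 mm long and 40 mm wide at the middle of the front edge.
- lid_hinge (a point): Middle of the lid's hinge axis, at box x +80 mm, z 85.5 mm; the axis runs along the box's y; the lid opens up and away towards the box's +x.
- cover (a joint): Travel of the flat inner cover along the box's +y, m: at 0 it lies over the -y compartment (batteries), at 0.114 it stands at its stop over the +y compartment. Starts between 0 and 0.045. It slides with about 1 N of friction and stays where left.
- cover_grip (a point): Centre of the top of the upright pull bar on the plywood inner cover. The bar is 60 mm long (box x), 14 mm thick (box y) and 32 mm tall; its top is at box z 83 mm, below the shut lid. The cover is a plate 142 (box x) by 108 (box y) by 5 mm, its upper face at box z 51 mm; the bar stands at its middle (10 mm nearer the box's front). At least 47 mm are free between bar and box wall on either side.
- torch: Loose black plastic torch lying beside the box, 170 mm long along its x, 56 mm across the head; origin at its underside. Leave alone.
- punch: Loose grey steel hole punch, 115 by 70 mm, about 65 mm tall; origin at its underside. Leave alone.
- tin: Loose flat aluminium pencil tin, 180 by 62 by 24 mm, long along its x; origin at its underside. Leave alone.
- weight: Loose round glass paperweight, 76 mm across, 46 mm tall; origin at its underside. Leave alone.

How it is judged (in metres and radians):
On the way, in this order (a step that is already met when the one before it is completed fails the run):
1. the lid has been let go by its key and has popped up (past 0.45 rad) with the inner cover not yet slid across (value of joint lid above 0.45 rad and value of joint cover below 0.06 m).
2. the lid has been led up to fully open (past 1.55 rad) and is steady there, the inner cover not yet slid across (value of joint lid above 1.55 rad and velocity of joint lid between -0.2 and 0.2 rad/s and value of joint cover below 0.06 m), for 0.3 s.
At the end, for the whole second after the job is handed in: The lid stands fully open (beyond 1.55 rad) and still, the inner cover is home over the +y compartment (within 6 mm of its stop) and still, the key is up again, and nothing is touched (value of joint lid above 1.55 rad and velocity of joint lid between -0.1 and 0.1 rad/s and value of joint cover above 0.108 m and velocity of joint cover below 0.01 m/s and value of joint key below 0.002 m).
It fails at once if the lid is flung or bangs: it turns faster than 2 rad/s beyond 1.3 rad (value of joint lid above 1.3 rad and velocity of joint lid above 2 rad/s).
It fails at once if a thing beside the box (torch, punch, tin or paperweight) is moved more than 25 mm (distance of any of torch, punch, tin, weight from where it was at the start of the episode above 0.025 m).
It also fails if it takes over 58 s, if anything falls off the work surface, if the arm or the gripper's body presses on something with over 40 N, if the wrist force passes 120 N, or if a joint passes its speed limit or range.

## Working session

There is one attempt and no reset: what is moved stays moved. The work goes in short steps, Python scripts to look and compute and a tool call to move; the robot and the scene stay as the last step left them, time stands still between calls to the robot, and variables do not carry over. Pictures are saved under pics/ and viewed, and the job is handed in when it is done.

Besides the shell and the picture viewer there is one more tool, called after "Emit:" in YAML: its name, and indented under it one key for each argument. move_arm: Moves the arm, as the interface text tells. Its arguments: {"type":"object","properties":{"increments":{"type":"array","items":{"type":"number"}}},"required":["increments"]}

```bash
mkdir -p pics; python3 - <<'E'
from workcell import ctrl
import cv2,numpy as np
o=ctrl.get_obs();print({k:np.round(v,3) for k,v in o.items()})
for n in("scene","top","wrist"):
    d=ctrl.get_image(n);cv2.imwrite(f"pics/{n}0.png",d["frame"][:,:,::-1])
    print(n,d["vertical_fov"],d["cx"],d["cy"],np.round(d.get("pose",d.get("mount")),3).tolist(),[k for k in d])
E
```

```text
{'t': np.float64(0.0), 'qpos': array([-1.243,  0.424,  1.631,  0.   ,  1.089, -0.019]), 'qvel': array([ 0.   ,  0.001,  0.002, -0.001,  0.   ,  0.001]), 'joint_torque': array([ 2.0000e-03, -5.4462e+01, -2.7366e+01,  6.4000e-02,  2.3000e-02,
       -0.0000e+00]), 'ee_pos': array([ 212.258, -587.242,  221.893]), 'orientation': array([-3.093, -0.542,  0.   ]), 'ft_force': array([ 0.003, -0.343,  1.051]), 'moment': array([-0.023,  0.007, -0.026]), 'width': np.float64(87.706)}
scene 51.87974061285237 318.2267526160997 192.0541037827094 [[-0.855, 0.415, -0.311, 856.617], [0.518, 0.677, -0.522, 468.116], [-0.006, -0.607, -0.795, 751.976], [0.0, 0.0, 0.0, 1.0]] ['frame', 'vertical_fov', 'cx', 'cy', 'pose']
top 43.72810853877052 319.089038697508 195.47199763954384 [[-0.002, -0.998, 0.064, 490.156], [-1.0, 0.001, -0.004, 44.753], [0.004, -0.064, -0.998, 1405.62], [0.0, 0.0, 0.0, 1.0]] ['frame', 'vertical_fov', 'cx', 'cy', 'pose']
wrist 71.16635696888282 317.1995252328785 194.6800361600881 [[-0.0, -0.963, -0.27, 74.153], [1.0, 0.0, -0.001, 1.362], [0.001, -0.27, 0.963, -161.452], [0.0, 0.0, 0.0, 1.0]] ['frame', 'vertical_fov', 'cx', 'cy', 'mount']
```

View pics/scene0.png

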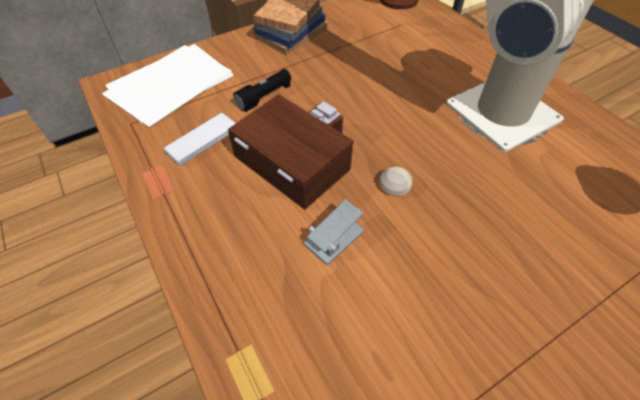

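View pics/top0.png

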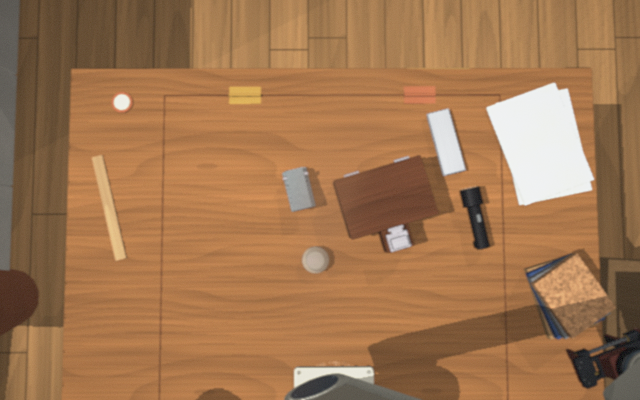

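View pics/wrist0.png

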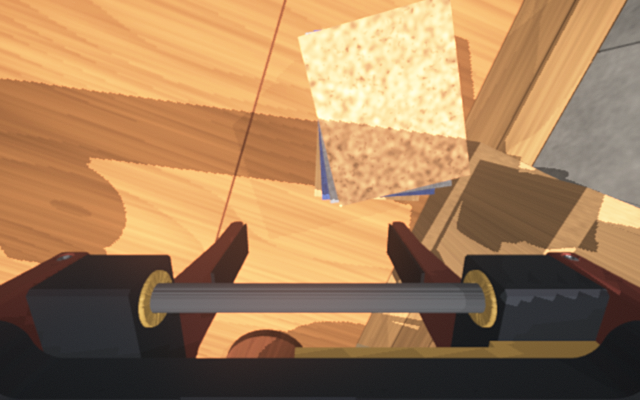

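Top view shows the box around (393,197) with the key towards the robot at (398,237), the torch at (475,217), tin at (447,142), punch at (299,189) and weight at (316,260). I'll enlarge to read the corners.

```bash
python3 - <<'E'
import cv2
im=cv2.imread("pics/top0.png")[140:270,320:450]
cv2.imwrite("pics/top0c.png",cv2.resize(im,None,fx=4.5,fy=4.5,interpolation=cv2.INTER_CUBIC))
im=cv2.imread("pics/scene0.png")[80:210,215:365]
cv2.imwrite("pics/scene0c.png",cv2.resize(im,None,fx=4.5,fy=4.5,interpolation=cv2.INTER_CUBIC))
E
```

```text
(no output)
```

View pics/top0c.png

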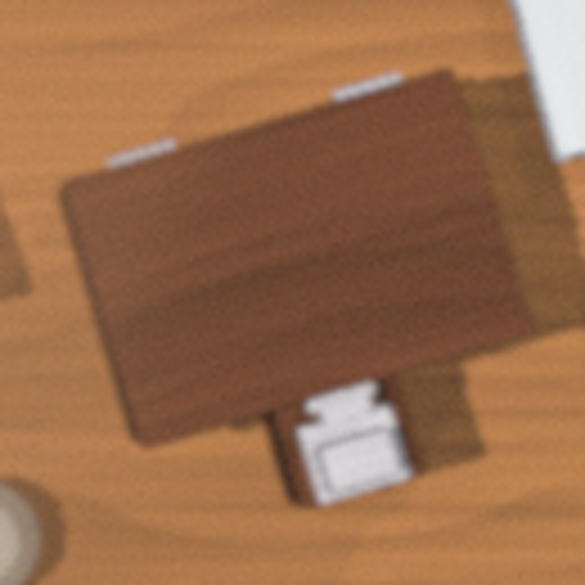

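View pics/scene0c.png

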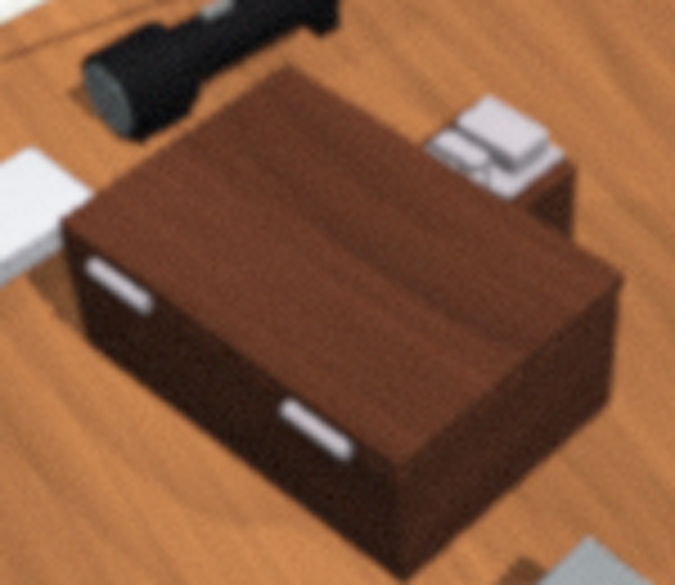

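```bash
cat > h.py <<'E'
import numpy as np,cv2
from scipy.optimize import least_squares
from scipy.spatial.transform import Rotation as R
from workcell import ctrl
def proj(d,P,pose=None):
    T=d["pose"] if pose is None else pose
    f=200/np.tan(np.radians(d["vertical_fov"]/2))
    c=(np.atleast_2d(P)-T[:3,3])@T[:3,:3]
    return np.c_[d["cx"]+f*c[:,0]/c[:,2],d["cy"]+f*c[:,1]/c[:,2]]
def boxpts(p,B):
    B=np.atleast_2d(B).astype(float);c,s=np.cos(p[2]),np.sin(p[2])
    return np.c_[p[0]+c*B[:,0]-s*B[:,1],p[1]+s*B[:,0]+c*B[:,1],B[:,2]]
def back(d,uv,z):
    T=d["pose"];f=200/np.tan(np.radians(d["vertical_fov"]/2))
    r=T[:3,:3]@np.array([(uv[0]-d["cx"])/f,(uv[1]-d["cy"])/f,1]);return T[:3,3]+r*(z-T[2,3])/r[2]
E
python3 - <<'E'
from h import *
t=ctrl.get_image("top");s=ctrl.get_image("scene")
Z=95.5
B=np.array([[80,120,Z],[80,-120,Z],[-84,-120,Z],[-84,120,Z]])
ut=np.array([[62,188],[452,70],[537,330],[140,446]])/4.5+[320,140]
us=np.array([[402,466],[62,222],[288,65],[622,278]])/4.5+[215,80]
def fun(p,w=(1,1)): return np.r_[w[0]*(proj(t,boxpts(p,B))-ut).ravel(),w[1]*(proj(s,boxpts(p,B))-us).ravel()]
for w in((1,1),(1,0),(0,1)):
    q=least_squares(fun,[500,-100,0.25],args=(w,));print(q.x.round(3),q.fun.round(1))
q=least_squares(fun,[500,-100,0.25]);p=q.x
np.save("box.npy",p)
for n,b in dict(key=[-126,0,94],edge=[-84,0,90],hinge=[80,0,85.5]).items():print(n,boxpts(p,b).round(1))
key=np.array([[-140,22,94],[-140,-22,94],[-112,-22,94],[-112,22,94]])
print((proj(t,boxpts(p,key))-[320,140])*4.5,(proj(s,boxpts(p,key))-[215,80])*4.5)
for n,uv,z in(("torch",(475,217),25),("tin",(447,142),24),("punch",(299,189),50),("weight",(316,260),30)):print(n,back(t,uv,z).round())
o=ctrl.get_obs();print(R.from_rotvec(o["orientation"]).as_matrix().round(3))
E
```

```text
[ 5.71402e+02 -1.35142e+02  2.88000e-01] [-0.7 -1.2 -0.6 -0.8 -0.9  0.8 -0.   1.2 -0.7 -0.1 -1.4 -0.8 -0.2 -0.7
  1.3 -1.2]
[ 5.71439e+02 -1.36603e+02  2.89000e-01] [-0.1 -1.2 -0.1 -0.8 -0.3  0.7  0.6  1.2 -0.  -0.  -0.  -0.  -0.  -0.
  0.  -0. ]
[ 5.71758e+02 -1.33327e+02  2.87000e-01] [-0.  -0.  -0.  -0.  -0.   0.  -0.   0.  -0.4  0.6 -1.2 -0.3  0.  -0.2
  1.6 -0.6]
key [[ 450.6 -171.    94. ]]
edge [[ 490.9 -159.    90. ]]
hinge [[ 648.1 -112.4   85.5]]
[[328.72941664 495.57497451]
 [400.84643408 473.86163309]
 [386.59818935 427.67285372]
 [314.5641692  449.32385733]] [[550.76533579 129.14678374]
 [488.80123177  92.59378377]
 [453.75038104 118.43399701]
 [515.85788279 155.94348437]]
torch [ 519. -393.   25.]
tin [ 729. -319.   24.]
punch [595.  94.  50.]
weight [401.  48.  30.]
[[ 0.94   0.34  -0.   ]
 [ 0.34  -0.94   0.001]
 [ 0.    -0.001 -1.   ]]
```

```bash
cat >> h.py <<'E'
def delta(b,yaw=True):
    "tool-frame shift to bring TCP to box point b (mm), and yaw to align tool x with box x"
    p=np.load("box.npy");o=ctrl.get_obs();M=R.from_rotvec(o["orientation"]).as_matrix()
    d=M.T@(boxpts(p,b)[0]-o["ee_pos"]);a=np.arctan2(M[1,0],M[0,0])
    print("delta",d.round(1),"yaw",np.degrees(a-p[2]).round(2))
def where():
    p=np.load("box.npy");o=ctrl.get_obs();c,s=np.cos(p[2]),np.sin(p[2]);e=o["ee_pos"]-[p[0],p[1],0]
    print("t",o["t"].round(2),"box",np.round([c*e[0]+s*e[1],-s*e[0]+c*e[1],e[2]],1),"F",o["ft_force"].round(2),"w",o["width"].round(1))
E
python3 -c "
from h import *
where();delta([-128,0,140])"
```

```text
Traceback (most recent call last):
  File "h.py", line 23, in where
    print("t",o["t"].round(2),"box",np.round([c*e[0]+s*e[1],-s*e[0]+c*e[1],e[2]],1),"F",o["ft_force"].round(2),"w",o["width"].round(1))
              ^^^^^^^^^^^^
AttributeError: 'float' object has no attribute 'round'
```

```bash
sed -i 's/o\["t"\].round(2)/round(float(o["t"]),2)/;s/o\["width"\].round(1)/round(float(o["width"]),1)/' h.py
python3 -c "
from h import *
where();delta([-128,0,140])"
```

```text
t 0.25 box [-472.9 -331.6  222.3] F [ 0.68 -0.64  0.17] w 87.9
delta [ 363.6 -310.9   82.5] yaw 3.35
```

Emit:
move_arm:
  increments: [255, 36, -31, 0, 0, 255, 73, -62, 0, 0, 255, 109, -93, 0, 0, 255, 146, -124, 0, 1, 255, 182, -155, 5, 2, 255, 218, -187, 10, 3, 255, 255, -218, 20, 3.4, 255, 291, -249, 30, 3.4, 255, 327, -280, 40, 3.4, 255, 364, -311, 50, 3.4, 255, 364, -311, 60, 3.4, 255, 364, -311, 60, 3.4]

```text
t: 1.75
ee_pos: [448.3, -171.2, 161.9]
orientation: [-3.108, -0.451, 0.003]
ft_force: [-0.1, 0.5, 0.1]
width: 0.5
```

```bash
python3 - <<'E'
from h import *
where();delta([-128,0,97])
d=ctrl.get_image("top");im=d["frame"][140:280,310:470,::-1];cv2.imwrite("pics/top1.png",cv2.resize(im,None,fx=4,fy=4,interpolation=cv2.INTER_CUBIC))
d=ctrl.get_image("wrist");cv2.imwrite("pics/wrist1.png",d["frame"][:,:,::-1])
E
```

```text
t 1.75 box [-128.3    0.4  161.9] F [-0.07  0.53  0.08] w 0.5
delta [ 0.4  0.5 64.9] yaw -0.0
```

View pics/wrist1.png

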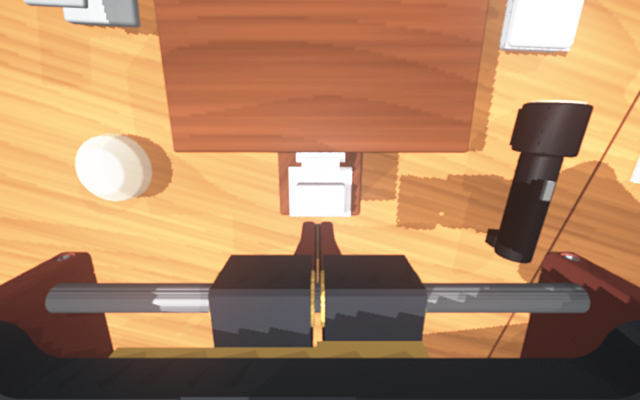

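The wrist view shows the lid's front edge at row 152 (columns 174–480) and the key's top face at about (297–351, 184–216). I'll check this against the fitted pose.

```bash
python3 - <<'E'
from h import *
o=ctrl.get_obs();d=ctrl.get_image("wrist")
T=np.eye(4);T[:3,:3]=R.from_rotvec(o["orientation"]).as_matrix();T[:3,3]=o["ee_pos"];T=T@d["mount"]
p=np.load("box.npy")
B=[[-84,120,95.5],[-84,-120,95.5],[-140,22,94],[-140,-22,94],[-112,-22,94],[-112,22,94],[-142,38,76],[-142,-38,76]]
print(proj(d,boxpts(p,B),T).round(1))
im=d["frame"][140:230,260:380,::-1];cv2.imwrite("pics/wrist1c.png",cv2.resize(im,None,fx=6,fy=6,interpolation=cv2.INTER_CUBIC))
E
```

```text
[[168.2 154.8]
 [462.2 154.2]
 [290.2 218.4]
 [340.4 218.3]
 [341.1 187.2]
 [289.3 187.3]
 [275.  213.6]
 [355.9 213.5]]
```

View pics/wrist1c.png

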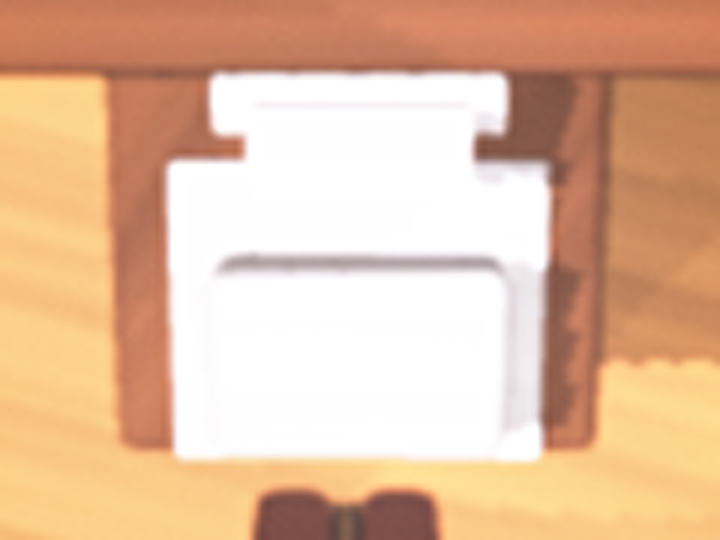

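The key appears about 4 px right of and 3 px above the prediction, so the box is about 3 mm further along its -y and 2 mm along its +x. I'll update the pose and press.

```bash
python3 - <<'E'
from h import *
p=np.load("box.npy");p[:2]=boxpts(p,[2,-3,0])[0][:2];np.save("box.npy",p);print(p)
where();delta([-128,0,88])
E
```

```text
[ 5.74171956e+02 -1.37449759e+02  2.88311661e-01]
t 1.9 box [-130.2    2.3  162.8] F [-0.3   0.45  0.1 ] w 0.7
delta [ 2.2  2.3 74.8] yaw -0.14
```

Emit:
move_arm:
  increments: [255, 2, 2, 20, 0, 255, 2, 2, 40, 0, 255, 2, 2, 55, 0, 255, 2, 2, 64, 0, 255, 2, 2, 68, 0, 255, 2, 2, 70, 0, 255, 2, 2, 72, 0, 255, 2, 2, 74, 0, 255, 2, 2, 75, 0, 255, 2, 2, 75, 0]

```text
t: 3.15
ee_pos: [451.3, -173.7, 87.9]
orientation: [-3.109, -0.448, -0.0]
ft_force: [-2.0, -0.9, 4.6]
width: 0.5
```

```bash
python3 - <<'E'
from h import *
where()
d=ctrl.get_image("scene");im=d["frame"][30:230,200:400,::-1];cv2.imwrite("pics/s2.png",cv2.resize(im,None,fx=3,fy=3,interpolation=cv2.INTER_CUBIC))
E
```

```text
t 3.15 box [-1.281e+02  1.000e-01  8.790e+01] F [-1.99 -0.89  4.6 ] w 0.5
```

View pics/s2.png

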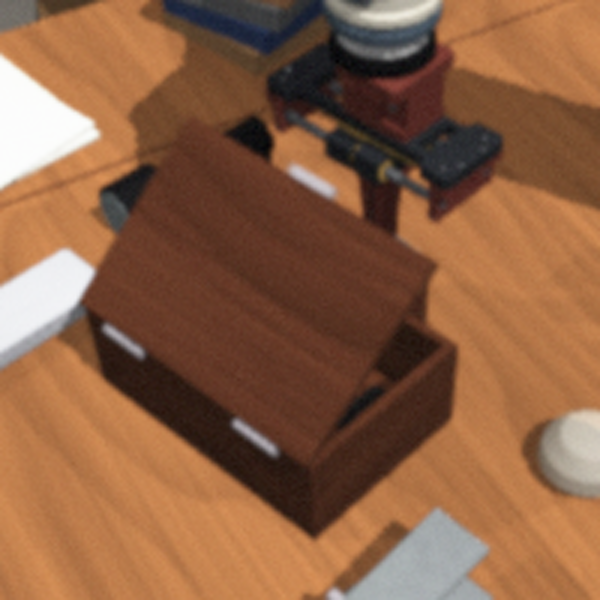

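The lid has popped; its front corners are at crop (437,265) and (195,125). I'll raise the hand clear, let the lid settle and measure its angle.

Emit:
move_arm:
  increments: [255, 0, 0, -15, 0, 255, -5, 0, -35, 0, 255, -5, 0, -35, 0, 255, -5, 0, -35, 0]

```text
t: 3.7
ee_pos: [446.6, -175.0, 123.0]
orientation: [-3.109, -0.448, -0.001]
ft_force: [-0.1, -0.3, -0.6]
width: 0.6
```

```bash
python3 - <<'E'
from h import *
where()
d=ctrl.get_image("scene");im=d["frame"][30:230,200:400,::-1];cv2.imwrite("pics/s3.png",cv2.resize(im,None,fx=3,fy=3,interpolation=cv2.INTER_CUBIC))
p=np.load("box.npy")
for th in np.arange(.4,1.3,.1):
    c,s=np.cos(th),np.sin(th)
    # upper front corners
    P=[[80-164*c+10*s,y,85.5+164*s+10*c] for y in(120,-120)]
    print(round(th,1),((proj(d,boxpts(p,P))-[200,30])*3).round().tolist())
E
```

```text
t 3.7 box [-133.     0.2  123. ] F [-0.13 -0.35 -0.57] w 0.6
0.4 [[449.0, 280.0], [209.0, 136.0]]
0.5 [[442.0, 270.0], [200.0, 126.0]]
0.6 [[434.0, 263.0], [189.0, 116.0]]
0.7 [[425.0, 257.0], [176.0, 109.0]]
0.8 [[413.0, 253.0], [162.0, 103.0]]
0.9 [[401.0, 251.0], [147.0, 99.0]]
1.0 [[386.0, 252.0], [131.0, 97.0]]
1.1 [[371.0, 255.0], [113.0, 98.0]]
1.2 [[354.0, 261.0], [95.0, 101.0]]
```

View pics/s3.png

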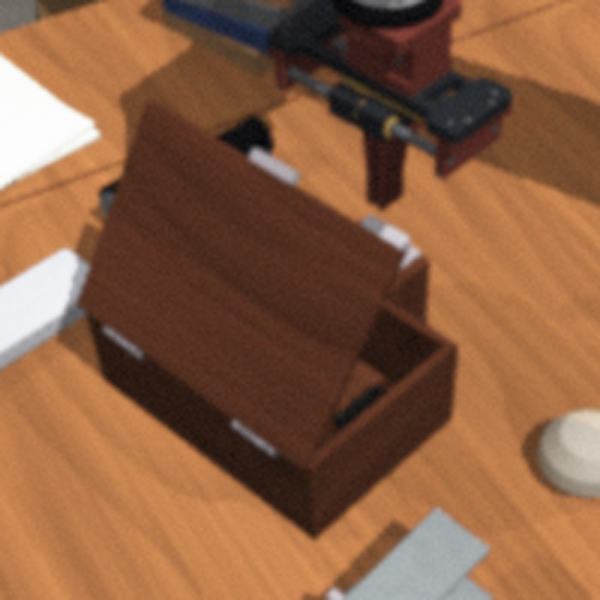

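Corners are now at (403,252) and (150,102), so about 0.88 rad and possibly still rising. I'll move the hand up ahead of the lid and look again.

Emit:
move_arm:
  increments: [255, 0, 0, -20, 0, 255, 15, 0, -45, 0, 255, 30, 0, -52, 0, 255, 50, 0, -52, 0, 255, 50, 0, -52, 0]

```text
t: 4.38
ee_pos: [495.3, -160.3, 173.6]
orientation: [-3.108, -0.45, 0.001]
ft_force: [0.4, 0.7, -0.0]
width: 0.6
```

```bash
python3 - <<'E'
from h import *
where()
d=ctrl.get_image("scene");im=d["frame"][0:200,200:400,::-1];cv2.imwrite("pics/s4.png",cv2.resize(im,None,fx=3,fy=3,interpolation=cv2.INTER_CUBIC))
E
```

```text
t 4.38 box [-82.1   0.5 173.6] F [ 0.41  0.69 -0.02] w 0.6
```

View pics/s4.png

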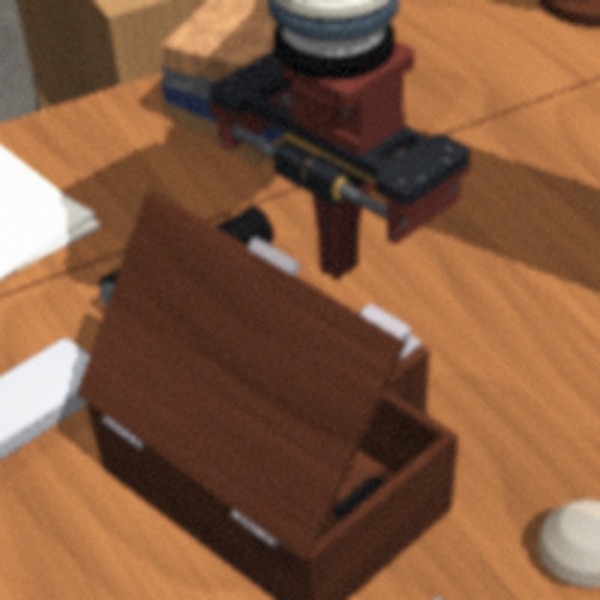

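The lid has settled at about 0.88 rad. I'll lead it up slowly.

Emit:
move_arm:
  increments: [255, 14, 0, -3, 0, 255, 28, 0, -6, 0, 255, 36, 0, -9, 0, 255, 42, 0, -12, 0, 255, 48, 0, -12, 0, 255, 54, 0, -12, 0, 255, 60, 0, -12, 0, 255, 66, 0, -12, 0, 255, 72, 0, -12, 0, 255, 78, 0, -12, 0, 255, 84, 0, -12, 0, 255, 90, 0, -12, 0]

```text
t: 5.92
ee_pos: [581.0, -134.7, 185.2]
orientation: [-3.108, -0.449, 0.003]
ft_force: [-0.9, -0.1, -0.8]
width: 0.4
```

```bash
cat > look.py <<'E'
from h import *
import sys
where()
d=ctrl.get_image("scene");im=d["frame"][0:200,200:400,::-1];cv2.imwrite(f"pics/{sys.argv[1]}.png",cv2.resize(im,None,fx=3,fy=3,interpolation=cv2.INTER_CUBIC))
p=np.load("box.npy")
for th in np.arange(1.0,1.9,.1):
    c,s=np.cos(th),np.sin(th)
    P=[[80-164*c+10*s,y,85.5+164*s+10*c] for y in(120,-120)]
    print(round(th,1),((proj(d,boxpts(p,P))-[200,0])*3).round().tolist())
E
python3 look.py s5
```

```text
t 5.92 box [  7.3   0.7 185.2] F [-0.87 -0.09 -0.8 ] w 0.4
1.0 [[386.0, 342.0], [131.0, 187.0]]
1.1 [[371.0, 345.0], [113.0, 188.0]]
1.2 [[354.0, 351.0], [95.0, 191.0]]
1.3 [[336.0, 359.0], [76.0, 196.0]]
1.4 [[317.0, 370.0], [56.0, 204.0]]
1.5 [[298.0, 383.0], [36.0, 214.0]]
1.6 [[278.0, 399.0], [17.0, 226.0]]
1.7 [[258.0, 416.0], [-2.0, 241.0]]
1.8 [[239.0, 436.0], [-20.0, 257.0]]
```

View pics/s5.png

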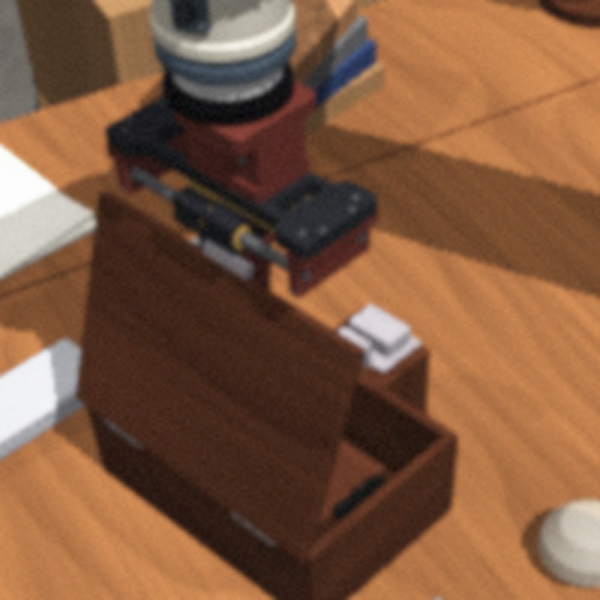

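Angle is about 1.17 with the lid resting against the fingers. Continuing.

Emit:
move_arm:
  increments: [255, 5, 0, 0, 0, 255, 10, 0, 0, 0, 255, 16, 0, 0, 0, 255, 21, 0, -1, 0, 255, 27, 0, -2, 0, 255, 32, 0, -2, 0, 255, 37, 0, -2, 0, 255, 42, 0, -2, 0, 255, 47, 0, -2, 0, 255, 52, 0, -2, 0, 255, 57, 0, -2, 0, 255, 61, 0, -2, 0]

```text
t: 7.48
ee_pos: [640.5, -117.2, 187.2]
orientation: [-3.108, -0.45, 0.002]
ft_force: [-0.2, -0.2, -0.0]
width: 0.3
```

```bash
python3 look.py s6 | head -1
```

```text
t 7.47 box [ 69.3   0.5 187.2] F [-0.16 -0.21 -0.02] w 0.3
```

View pics/s6.png

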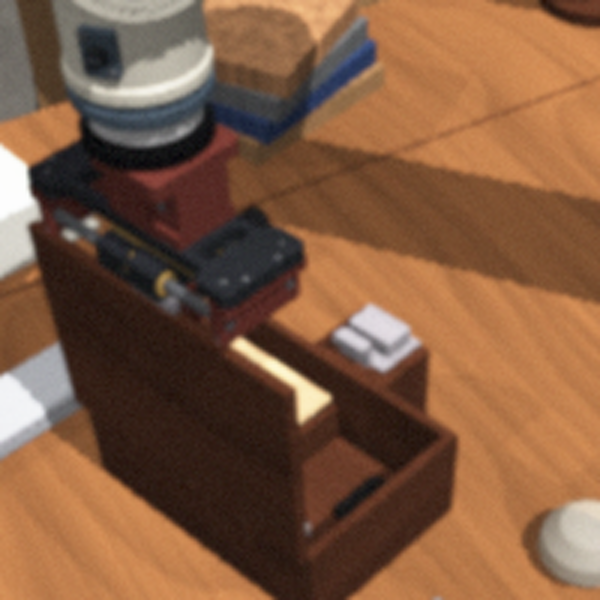

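Emit:
move_arm:
  increments: [255, 2, 0, 0, 0, 255, 4, 0, 0, 0, 255, 6, 0, 0, 0, 255, 8, 0, 0, 0, 255, 10, 0, 0, 0, 255, 12, 0, 0, 0, 255, 13, 0, 0, 0, 255, 14, 0, 0, 0, 255, 15, 0, 0, 0, 255, 16, 0, 0, 0, 255, 16, 0, 0, 0]

```text
t: 8.9
ee_pos: [656.3, -112.6, 187.3]
orientation: [-3.108, -0.45, 0.001]
ft_force: [-0.2, -0.4, 0.2]
width: 0.7
```

```bash
python3 look.py s7 | head -1
```

```text
t 8.9 box [ 85.8   0.5 187.3] F [-0.22 -0.39  0.2 ] w 0.7
```

View pics/s7.png

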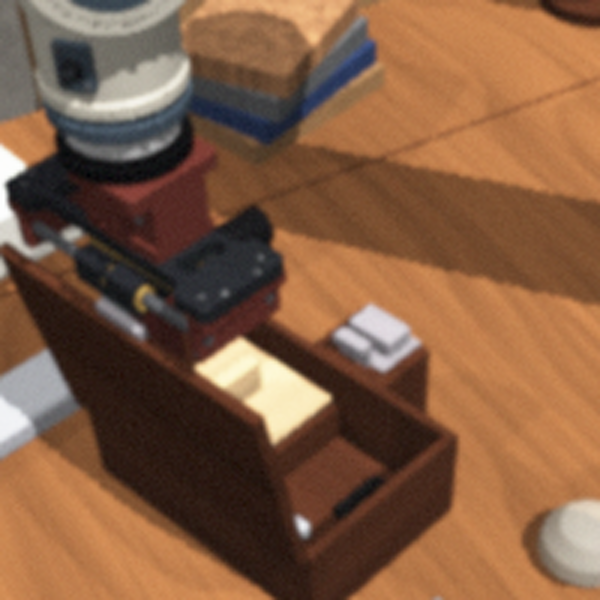

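The corners (262,418) and (5,245) give about 1.68 rad. I'll nudge to near the stop, hold, then withdraw towards the front.

Emit:
move_arm:
  increments: [255, 1, 0, 0, 0, 255, 2, 0, 0, 0, 255, 3, 0, 0, 0, 255, 3, 0, 0, 0, 255, 3, 0, 0, 0, 255, 0, 0, 0, 0, 255, -12, 0, 0, 0, 255, -40, 0, 0, 0, 255, -80, 0, 0, 0, 255, -120, 0, 0, 0, 255, -200, 0, 0, 0, 255, -200, 0, 0, 0]

```text
t: 10.45
ee_pos: [461.0, -169.4, 187.2]
orientation: [-3.108, -0.447, 0.003]
ft_force: [1.3, 0.1, 1.0]
width: 0.2
```

```bash
python3 look.py s8 ; python3 - <<'E'
from h import *
o=ctrl.get_obs();d=ctrl.get_image("wrist");cv2.imwrite("pics/w8.png",d["frame"][:,:,::-1])
t=ctrl.get_image("top");im=t["frame"][130:260,320:480,::-1];cv2.imwrite("pics/t8.png",cv2.resize(im,None,fx=4.5,fy=4.5,interpolation=cv2.INTER_CUBIC))
T=np.eye(4);T[:3,:3]=R.from_rotvec(o["orientation"]).as_matrix();T[:3,3]=o["ee_pos"];T=T@d["mount"]
p=np.load("box.npy");s=ctrl.get_image("scene")
for c in(0,15,30,45,114):
  B=[[x,-57+c+y,83] for x in(-40,20) for y in(-7,7)]
  print(c,proj(d,boxpts(p,B),T).round().tolist(),((proj(s,boxpts(p,B))-[200,0])*3).round().tolist())
E
```

```text
t 10.45 box [-117.6    1.5  187.2] F [1.32 0.12 1.01] w 0.2
1.0 [[386.0, 342.0], [131.0, 187.0]]
1.1 [[371.0, 345.0], [113.0, 188.0]]
1.2 [[354.0, 351.0], [95.0, 191.0]]
1.3 [[336.0, 359.0], [76.0, 196.0]]
1.4 [[317.0, 370.0], [56.0, 204.0]]
1.5 [[298.0, 383.0], [36.0, 214.0]]
1.6 [[278.0, 399.0], [17.0, 226.0]]
1.7 [[258.0, 416.0], [-2.0, 241.0]]
1.8 [[239.0, 436.0], [-20.0, 257.0]]
0 [[388.0, 112.0], [372.0, 112.0], [392.0, 39.0], [376.0, 39.0]] [[243.0, 351.0], [255.0, 359.0], [188.0, 390.0], [200.0, 399.0]]
15 [[371.0, 112.0], [356.0, 112.0], [375.0, 39.0], [358.0, 39.0]] [[256.0, 359.0], [269.0, 368.0], [201.0, 400.0], [214.0, 408.0]]
30 [[355.0, 112.0], [339.0, 112.0], [357.0, 39.0], [341.0, 39.0]] [[270.0, 368.0], [283.0, 377.0], [214.0, 409.0], [227.0, 418.0]]
45 [[338.0, 112.0], [323.0, 112.0], [340.0, 39.0], [323.0, 39.0]] [[284.0, 377.0], [296.0, 386.0], [228.0, 418.0], [241.0, 427.0]]
114 [[263.0, 112.0], [247.0, 112.0], [259.0, 39.0], [242.0, 39.0]] [[349.0, 420.0], [363.0, 429.0], [294.0, 463.0], [308.0, 473.0]]
```

View pics/s8.png

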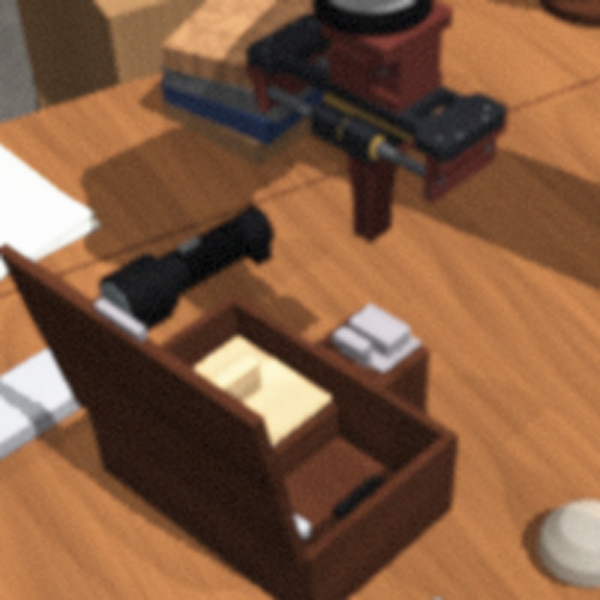

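View pics/w8.png

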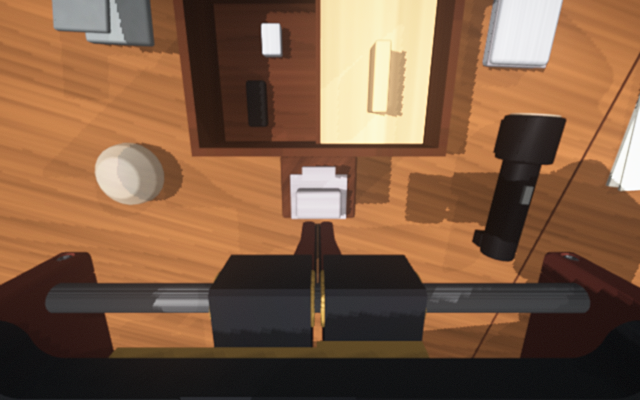

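View pics/t8.png

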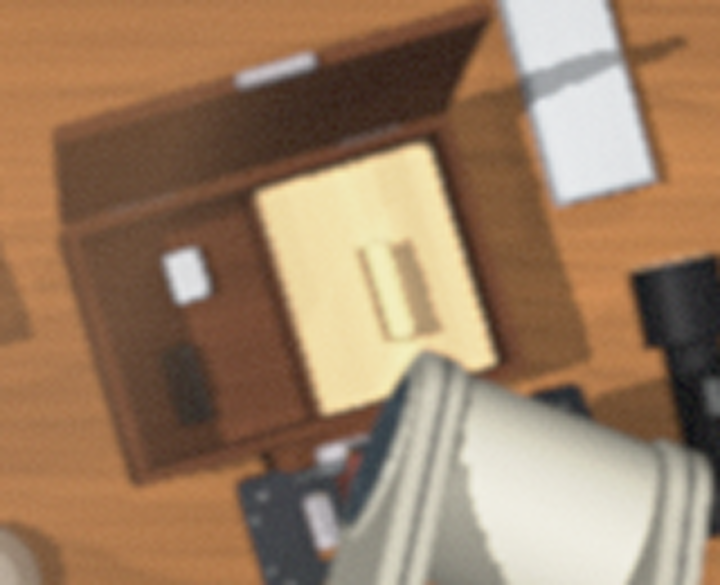

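The lid stands at about 1.68 rad on its own. In the wrist view the bar's front end is at columns 372–388, row 112, which matches cover ≈ 0. I'll come down with closed fingers on the bar's -y side, as there's 47 mm there and the fingers take about 27 mm.

```bash
python3 -c "
from h import *
where();delta([-22,-87,120])"
```

```text
t 10.65 box [-113.    -0.   187.9] F [ 0.75  0.76 -0.26] w 0.3
delta [91.  86.9 68.1] yaw -0.08
```

Emit:
move_arm:
  increments: [255, 20, 20, 0, 0, 255, 45, 43, 0, 0, 255, 70, 66, 0, 0, 255, 91, 87, 15, 0, 255, 91, 87, 40, 0, 255, 91, 87, 60, 0, 255, 91, 87, 68, 0, 255, 91, 87, 68, 0]

```text
t: 11.65
ee_pos: [577.8, -226.9, 119.6]
orientation: [-3.108, -0.45, -0.001]
ft_force: [-0.2, 0.5, 0.8]
width: 0.5
```

```bash
python3 look.py s9 |head -1; python3 - <<'E'
from h import *
o=ctrl.get_obs();d=ctrl.get_image("wrist");cv2.imwrite("pics/w9.png",d["frame"][:,:,::-1])
delta([-22,-87,62])
E
```

```text
t 11.65 box [-21.9 -86.8 119.6] F [-0.19  0.5   0.76] w 0.5
delta [-0.6 -0.4 58.8] yaw -0.07
```

View pics/w9.png

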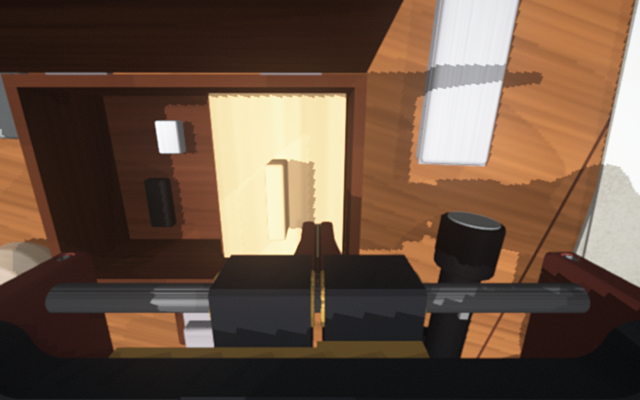

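View pics/s9.png

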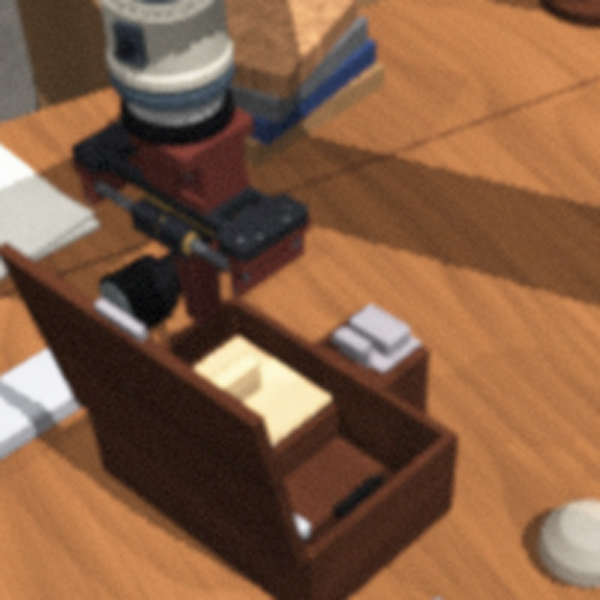

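In the wrist view the closed fingers (column 300–342) sit between the bar (268–287) and the box wall (345+), so I'll descend.

Emit:
move_arm:
  increments: [255, 0, 0, 15, 0, 255, 0, 0, 30, 0, 255, 0, 0, 42, 0, 255, 0, 0, 50, 0, 255, 0, 0, 56, 0, 255, 0, 0, 56, 0]

```text
t: 12.5
ee_pos: [578.3, -227.2, 64.3]
orientation: [-3.109, -0.449, -0.003]
ft_force: [0.3, 0.4, -0.1]
width: 0.5
```

```bash
python3 look.py s10 |head -1; python3 - <<'E'
from h import *
d=ctrl.get_image("wrist");cv2.imwrite("pics/w10.png",d["frame"][:,:,::-1])
E
```

```text
t 12.5 box [-21.6 -87.3  64.3] F [ 0.25  0.44 -0.1 ] w 0.5
```

View pics/w10.png

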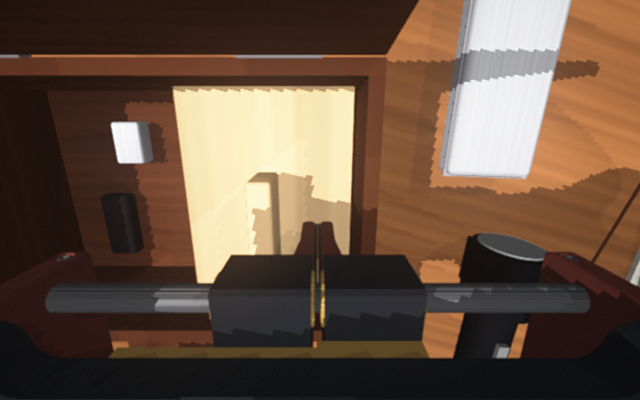

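No contact, and the bar is beside the fingers. Pushing towards box +y (tool -y).

Emit:
move_arm:
  increments: [255, 0, -4, 0, 0, 255, 0, -9, 0, 0, 255, 0, -18, 0, 0, 255, 0, -28, 0, 0, 255, 0, -39, 0, 0, 255, 0, -50, 0, 0, 255, 0, -61, 0, 0, 255, 0, -72, 0, 0, 255, 0, -83, 0, 0, 255, 0, -94, 0, 0, 255, 0, -103, 0, 0, 255, 0, -110, 0, 0]

```text
t: 14.1
ee_pos: [547.4, -121.3, 64.9]
orientation: [3.109, 0.45, 0.004]
ft_force: [0.9, -1.1, -0.0]
width: 0.4
```

```bash
python3 look.py s11 |head -1; python3 - <<'E'
from h import *
d=ctrl.get_image("wrist");cv2.imwrite("pics/w11.png",d["frame"][:,:,::-1])
E
```

```text
t 14.1 box [-21.1  23.1  64.9] F [ 0.88 -1.15 -0.04] w 0.4
```

View pics/w11.png

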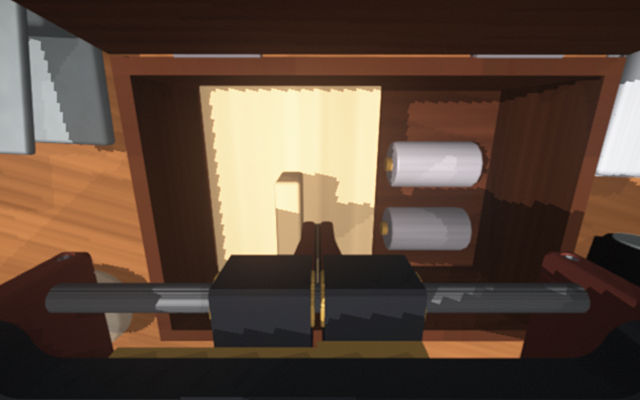

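The batteries are exposed and the cover is still short of its stop. Finishing slowly until the force rises.

Emit:
move_arm:
  increments: [255, 0, -3, 0, 0, 255, 0, -6, 0, 0, 255, 0, -9, 0, 0, 255, 0, -11, 0, 0, 255, 0, -13, 0, 0, 255, 0, -13, 0, 0]

```text
t: 14.95
ee_pos: [543.0, -108.4, 64.7]
orientation: [-3.109, -0.45, -0.002]
ft_force: [-0.5, 0.5, 0.2]
width: 0.1
```

Emit:
move_arm:
  increments: [255, 0, -1, 0, 0, 255, 0, -2, 0, 0, 255, 0, -3, 0, 0, 255, 0, -4, 0, 0, 255, 0, -4, 0, 0]

```text
t: 15.58
ee_pos: [541.8, -104.5, 64.7]
orientation: [-3.109, -0.45, -0.002]
ft_force: [0.7, 0.3, -0.3]
width: 0.9
```

```bash
python3 look.py s12 |head -1; python3 - <<'E'
from h import *
d=ctrl.get_image("wrist");cv2.imwrite("pics/w12.png",d["frame"][:,:,::-1])
E
```

```text
t 15.57 box [-21.6  40.8  64.7] F [ 0.69  0.26 -0.27] w 0.9
```

View pics/w12.png

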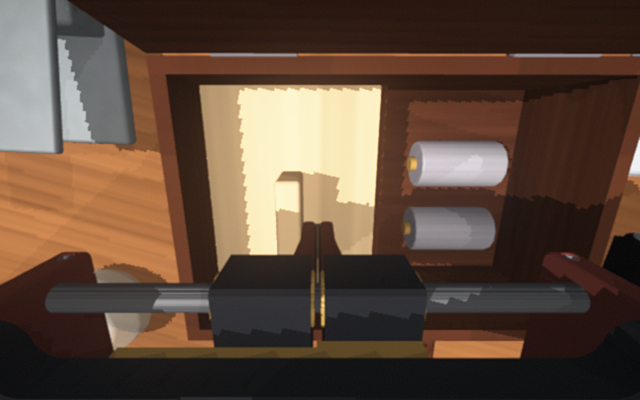

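Emit:
move_arm:
  increments: [255, 0, -1, 0, 0, 255, 0, -2, 0, 0, 255, 0, -3, 0, 0, 255, 0, -4, 0, 0, 255, 0, -4, 0, 0]

```text
t: 16.3
ee_pos: [541.7, -103.8, 64.8]
orientation: [3.105, 0.452, 0.005]
ft_force: [1.8, -19.6, -4.9]
width: 0.6
```

It stopped dead at about 20 N, which is the cover's stop. I'll back off, then lift out and retreat.

Emit:
move_arm:
  increments: [255, 0, 6, 0, 0, 255, 0, 12, 0, 0, 255, 0, 12, -20, 0, 255, 0, 12, -50, 0, 255, 0, 12, -90, 0, 255, -25, 12, -120, 0, 255, -70, 12, -130, 0, 255, -120, 12, -130, 0, 255, -150, 12, -130, 0, 255, -150, 12, -130, 0]

```text
t: 17.55
ee_pos: [399.3, -157.5, 194.6]
orientation: [3.106, 0.449, 0.004]
ft_force: [1.0, 0.3, 0.5]
width: 0.7
```

```bash
python3 look.py s13 |head -1; python3 - <<'E'
from h import *
o=ctrl.get_obs();d=ctrl.get_image("wrist");cv2.imwrite("pics/w13.png",d["frame"][:,:,::-1])
T=np.eye(4);T[:3,:3]=R.from_rotvec(o["orientation"]).as_matrix();T[:3,3]=o["ee_pos"];T=T@d["mount"]
p=np.load("box.npy")
for c in(100,108,114):
  print(c,proj(d,boxpts(p,[[x,-57+c+y,83] for x in(-40,20) for y in(-7,7)]),T).round().tolist())
t=ctrl.get_image("top");cv2.imwrite("pics/t13.png",t["frame"][:,:,::-1])
E
```

```text
t 17.55 box [-173.4   30.5  194.6] F [1.01 0.34 0.46] w 0.7
100 [[308.0, 49.0], [293.0, 49.0], [308.0, -30.0], [291.0, -30.0]]
108 [[299.0, 49.0], [284.0, 49.0], [298.0, -30.0], [281.0, -30.0]]
114 [[293.0, 49.0], [277.0, 49.0], [291.0, -30.0], [274.0, -30.0]]
```

View pics/w13.png

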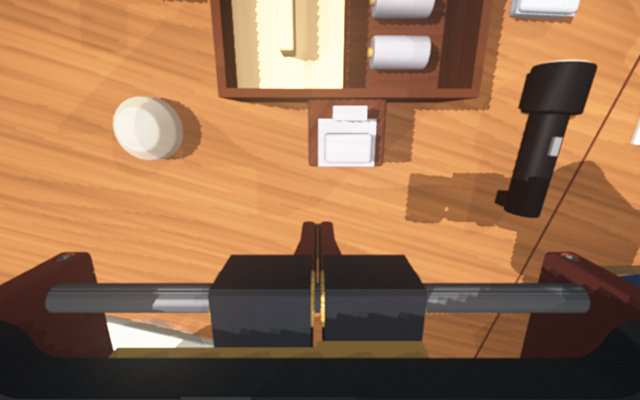

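View pics/s13.png

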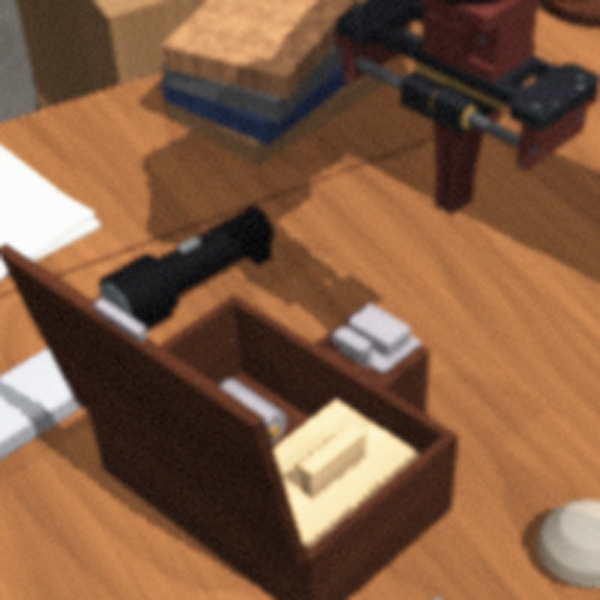

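View pics/t13.png

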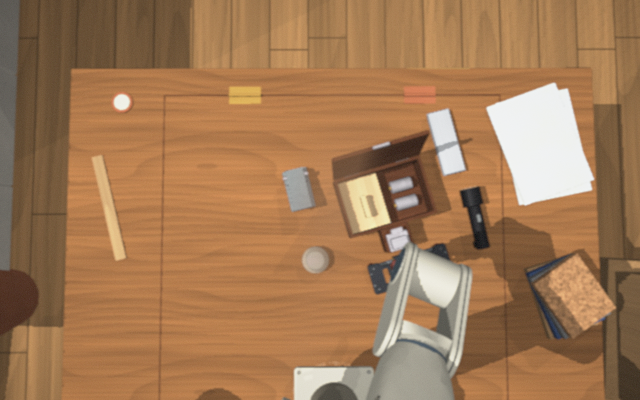

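```bash
python3 - <<'E'
from h import *
o=ctrl.get_obs();d=ctrl.get_image("wrist")
T=np.eye(4);T[:3,:3]=R.from_rotvec(o["orientation"]).as_matrix();T[:3,3]=o["ee_pos"];T=T@d["mount"]
p=np.load("box.npy")
print(proj(d,boxpts(p,[[-140,22,94],[-140,-22,94],[-80,120,85],[-80,-120,85],[-40,50,83],[-40,64,83],[-81,3,51],[-71,3,51]]),T).round(1).tolist(), o["t"])
im=d["frame"][0:180,200:440,::-1];cv2.imwrite("pics/w14.png",cv2.resize(im,None,fx=3.3,fy=3.3,interpolation=cv2.INTER_CUBIC))
E
```

```text
[[323.4, 164.6], [369.9, 164.6], [216.9, 98.2], [477.5, 98.5], [292.3, 50.9], [276.6, 50.9], [341.0, 101.5], [341.3, 91.3]] 17.7
```

View pics/w14.png

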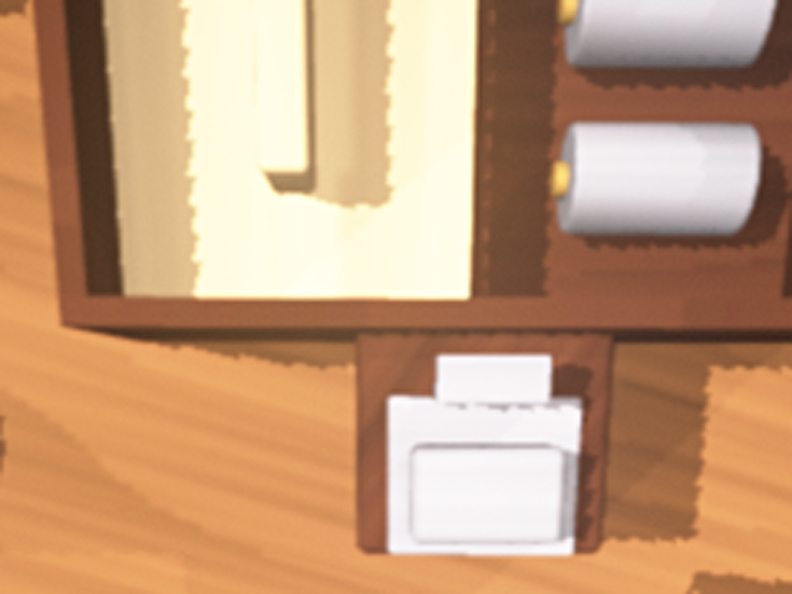

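The bar's front end is at columns 278.5–293, against 277–292 predicted at the 0.114 stop (the key checks to within 1 px), so the cover is home. Nothing is touched and the key is up, so I'm handing in.

```bash
python3 -c "
from workcell import ctrl
print(ctrl.close_job())"
```

```text
the job is handed in; nothing more can be done
None
```

I pressed the key, the lid popped to about 0.88 rad, and I led it up slowly with closed fingers until it stood by itself. Then I pushed the cover by its bar until it stopped dead at about 20 N. I backed the hand clear and handed in at about 17.7 s; the hand-in gave no verdict.

Last checks in the images:
- **Lid:** it stands at about 1.68 rad, not quite at its 1.75 stop but beyond the 1.55 needed. I judged stillness only by its looking the same in pictures taken before and after the cover was slid.
- **Cover:** it is at about 0.113 m, and the batteries lie open.
- **Key:** it looks up again. I judged this by eye and did not measure its height.
- **Things around the box:** torch, punch, tin and paperweight look unmoved in the top view.
- **Box pose:** the first fit was about 3–4 mm off in the wrist view. I corrected it before pressing the key.

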